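# Magnifier aside, block home in the fence, magnifier back over the crest

### The arm

A 6-joint arm with a two-finger parallel gripper is mounted at the origin on the work surface. World frame = base frame: x ahead of the robot, y to its left, z up, the work surface at z = 0. Lengths are in m, angles in rad, forces in N, time in s.
With the tool pointing down it reaches from about 0.4 to 0.825 m from the base axis. Payload 7 kg.
Tool frame: the origin (TCP) lies at the very end of the fingers, on their centre line; the grasp point (between the pads) lies 19 mm behind it; z points along the fingers, y is the line along which they close (so a half turn about z gives the same grasp; the last joint's range is limited). The gripper opens to 88 mm and grips with 3 to 60 N. Pads are 19 mm wide; open, the fingers measure 130 mm over their backs; the gripper's body (78 mm by 193 mm) begins 47 mm behind the grasp point.
Start: joints at [-0.815, 0.359, 0.012, 0, -1.224, -0.288], TCP at [0.304, -0.602, 0.191] pointing down, gripper open.
Joint ranges: [-3.07, 3.07], [-1.43, 2.12], [-1.02, 1.25], [-3.03, 1.67], [-3.05, -0], [-3.03, 3.03]. Speed limits (rad/s): [2.39, 2.39, 3.01, 3.14, 3.14, 3.14].

### API

Orientations are given as [roll, pitch, yaw] about the fixed x, y, z axes, in that order (R = Rz(yaw) Ry(pitch) Rx(roll)).
In Python, from station import arm, vision gives the robot as it stands. The module is installed in compiled form; this text tells all that it offers.
- The arm moves only by the tool jog_arm, never from a script. Its argument "steps" is a list that holds one entry, the list of rows, each a list of 7 numbers: the closure in counts, from 0 (fully open) to 255 (shut), then the shift along the tool's x, y, z scaled (see below), then the turn, a rotation vector about the tool's x, y, z scaled (see below). In form: [[[grip, dx, dy, dz, rx, ry, rz], ...]]. A call has 1 to 8 rows; each row is the pose to reach, as a shift and turn from the pose commanded when the call began, along the tool's axes at that moment; what a row does not reach only later rows make up. The controller multiplies each number of a shift by 250 mm and each number of a turn by 45 degrees. A row lasts 1/10 s, in which the tool goes at most 50 mm and 8.59 degrees, less where a joint would pass 70% of its speed; a pose out of reach is approached as far as the arm can. A call with a number of a shift or a turn outside -1 to 1 is refused whole. A call with a gripper value outside its range is refused whole. The fingers move at their own pace and stop on an object; "newtons" is the grip in N (left out, the last holds). Time passes only in rows, so rows that repeat a pose let the fingers close. It gives the time, the measured TCP pose, the force, the opening and the grip force at its end, in the units of the state.
- arm.get_state(): the state, without advancing time (a new reading comes with each control period).
- vision.grab_frame(name): name is "scene" or "top"; returns a dict with "color" (400x640x3 uint8, red, green, blue), "vfov" (degrees; the focal length in pixels is half the picture's height over the tangent of half this angle, whatever the lens; pixels are square), "cx", "cy" (the principal point, pixels), "k1" (the pictures are not rectified: a ray, as slopes to the right and down, at radius r is drawn at 1 + k1 r^2 times it, then the intrinsics apply), "extrinsics" (4x4, takes a point from world to camera coordinates). Camera axes: x right, y down, z forward; pixel columns grow to the right and rows downward; lengths in m; the calibration is good to about 2 mm. A picture is of the moment at which its call begins. There is no depth.
- arm.job_done(): hands the job in; it is judged then, once.
The state is a dict: "t": time; "q": joint angles; "qd": joint speeds; "joint_efforts": joint torques, N m; "eef_pos": TCP position; "ee_rot": TCP orientation; "force": force on the tool from outside, world axes, zero at the start; "moment": the same for the moment, N m; "width": finger opening in m; "gripper_force": force on a finger pad.
Only numpy, scipy, OpenCV 4.12 (cv2) and the standard library are available. Lean on these libraries where they do the work, as an engineer would, in place of code of your own. Each camera call takes 0.05 s, during which the arm holds its last target. There are 200 camera calls.

### The job

Swing the magnifier arm to the left until its whole round head is off the proofing board, then slide the pear-wood printing block, without lifting it, fully home into the corner of the two fences so that it lies flush against both. Then swing the magnifier back so that its lens is centred above the round crest in the middle of the block, and leave it there; do not disturb the baren, the paperweight or the punch.

Things in the scene. Friction and masses are not known exactly. Their poses are not given: they have to be found in the camera images.
- station: Fixed plywood proofing board, 260 (x) by 300 (y) by 18 mm, with two dark fences and the magnifier's post. Origin: centre of the underside; x away from the robot, y left, turned up to 0.25 rad. Fences rise 15 mm above the board, 20 mm wide; inner faces: far x = +75 mm (y -150 to 120), left y = +95 mm (x -95 to 95). A block home in the corner has its centre at x = 25, y = 20 mm.
- fence_corner (a point): Where the inner faces of the two fences meet, on the board's upper face (x = +75, y = +95, z = +18 mm in the station's frame). Axes as the station's.
- lens_hinge (a point): Upright hinge axis of the magnifier, at the height of the arm's middle line: x = +165, y = +190, z = +165 mm in the station's frame, beyond the board's far left corner. The post below is 26 mm thick, on a 100 mm square foot 15 mm high; its cap is 40 mm wide and its top is 184 mm above the cabinet top.
- lens_arm (a joint): Magnifier arm angle, rad: 0 (stop, parked left of the board) to 2.1 (stop), growing counter-clockwise from above. In the station's frame the arm points from the hinge at 2.618 + value from +x towards +y. Light even friction (0.15 N m); stays where left. Starts at 1.0 to 1.6, over the board. Head wholly off the board below 0.43; lens over the crest of a block that is home at about 1.405.
- lens_center (a point): Centre of the clear lens, 220 mm from the hinge, 165 mm above the cabinet top, in a white ring 113 mm across and 16 mm thick. A straight red bar, 14 mm wide and high (158 to 172 mm above the cabinet top), joins it to the hinge, bare from 20 to 163 mm from the axis. Ring and bar are rigid and can be pushed sideways. x axis: along the arm, outward.
- block: Loose reddish-brown pear-wood printing block lying on the board: 100 mm (x) by 150 mm (y) by 25 mm thick, about 0.26 kg. Origin: centre of its underside; x roughly along the station's x (up to 0.25 rad off). Starts clear of the fences, 25 to 50 mm short of home in the station's x and 25 to 55 mm in y. A push of a few newtons slides it.
- crest (a point): Centre of the round carved crest (40 mm across, dark ring and dot) in the middle of the block's top face, 25 mm above the block's underside.
- baren: Bystander: round bamboo baren lying flat, 120 mm across, 28 mm high with its handle strip. Origin at the centre of its underside.
- paperweight: Bystander: black iron paperweight, 75 x 45 mm, 47 mm high with its knob, 0.6 kg. Origin at the centre of its underside.
- punch: Bystander: brass marking punch lying flat, 121 mm long, 18 mm wide and high. Origin at the middle of its underside.
Not all that is in view belongs to the job. What is shaped like the block but purple is not meant.

How it is judged:
By the outcome, as a careful person would: the job done as asked, in the order asked, and still so for the second after the job is handed in, with the robot touching nothing.
It also fails if it takes over 72 s, if anything falls off the work surface, if the arm or the gripper's body presses on something with over 40 N, if the wrist force passes 120 N, or if a joint passes its speed limit or range.

## Working session

There is one attempt and no reset: what is moved stays moved. The work goes in short steps, Python scripts to look and compute and a tool call to move; the robot and the scene stay as the last step left them, time stands still between calls to the robot, and variables do not carry over. Pictures are saved under pics/ and viewed, at most 10 in all, crops included, and the job is handed in when it is done.

Besides the shell and the picture viewer there is one more tool, called after "Request:" by a JSON object that holds its "method" and its "body". jog_arm: Moves the arm, as the interface text tells. Its arguments: {"type":"object","properties":{"steps":{"type":"array","items":{"type":"array","items":{"type":"array","items":{"type":"number"}}}},"newtons":{"type":"number"}},"required":["steps"]}

```bash
mkdir -p pics; cat > h.py <<'E'
import numpy as np, cv2
from station import arm, vision
def grab(n,save=None):
    f=vision.grab_frame(n)
    if save: cv2.imwrite('pics/'+save,f['color'][:,:,::-1])
    return f
def K(f):
    h,w=f['color'].shape[:2]; F=h/2/np.tan(np.radians(f['vfov'])/2)
    return np.array([[F,0,f['cx']],[0,F,f['cy']],[0,0,1.]]),np.array([f['k1'],0,0,0,0.])
def cast(f,px,z):
    k,d=K(f); u=cv2.undistortPointsIter(np.float64(px).reshape(-1,1,2),k,d,None,None,(3,100,1e-10))[:,0]
    E=np.array(f['extrinsics']);R,t=E[:3,:3],E[:3,3];o=-R.T@t
    r=np.c_[u,np.ones(len(u))]@R
    return o+r*((z-o[2])/r[:,2])[:,None]
def proj(f,P):
    k,d=K(f);E=np.array(f['extrinsics'])
    return cv2.projectPoints(np.float64(P).reshape(-1,1,3),cv2.Rodrigues(E[:3,:3])[0],E[:3,3],k,d)[0][:,0]
E
python3 - <<'E'
from h import *
for n in('top','scene'):
    f=grab(n,n+'0.png'); E=np.array(f['extrinsics']); print(n,f['vfov'],f['cx'],f['cy'],f['k1'],(-E[:3,:3].T@E[:3,3]).round(3))
s=arm.get_state();print({k:s[k] for k in('t','q','eef_pos','ee_rot','force','width')})
E
```

```text
top 43.89223408151298 321.09230015001975 205.6709120093723 -0.140888073154914 [ 0.311 -0.075  1.608]
scene 42.383757609739774 323.331904866312 201.3643246266663 0.012035814005013851 [ 1.156 -0.705  1.18 ]
{'t': 0.1, 'q': array([-8.14856898e-01,  3.59277480e-01,  1.11721350e-02, -3.18410782e-04,
       -1.22409229e+00, -2.88116768e-01]), 'eef_pos': array([ 0.30415924, -0.60205124,  0.18974849]), 'ee_rot': array([ 3.14016404e+00, -1.11207694e-04, -2.67387832e+00]), 'force': array([0.13671044, 0.57024438, 0.3216805 ]), 'width': 0.08732691328601765}
```

View pics/top0.png

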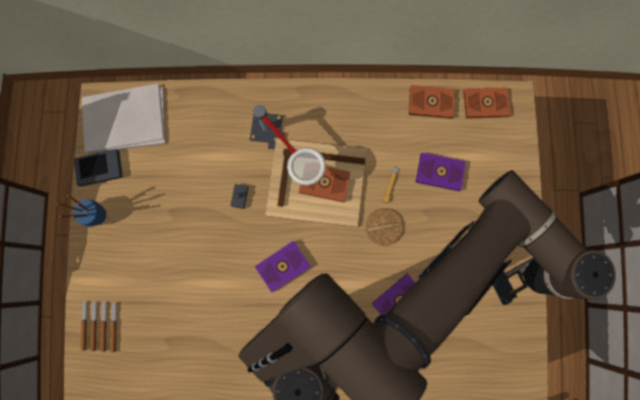

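View pics/scene0.png

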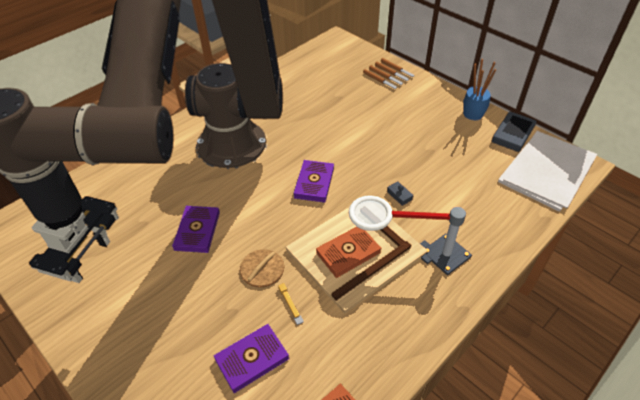

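The top view shows the board at about (267–368, 138–225), post cap at (260,112), ring at (306,167), block at about (325,182), baren (385,227), punch (391,184) and paperweight (240,196). The scene view agrees.

```bash
python3 - <<'E'
import cv2,numpy as np
a=cv2.imread('pics/top0.png')[90:250,220:420]; b=cv2.imread('pics/scene0.png')[175:325,270:490]
a=cv2.resize(a,None,fx=4,fy=4,interpolation=cv2.INTER_CUBIC)[:600]
b=cv2.resize(b,None,fx=3.6,fy=3.6,interpolation=cv2.INTER_CUBIC)
cv2.imwrite('pics/a.png',a[:600,:800]);cv2.imwrite('pics/b.png',b[:600,:800])
E
```

```text
(no output)
```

View pics/a.png

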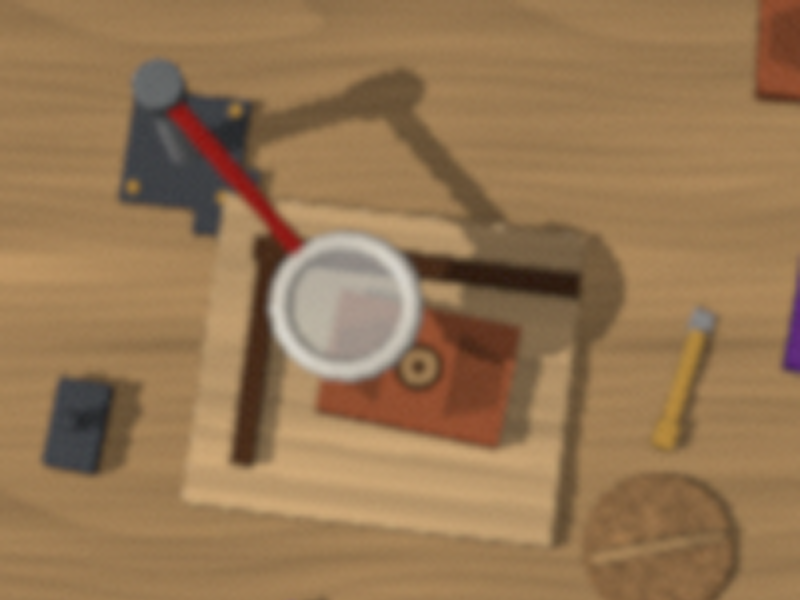

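View pics/b.png

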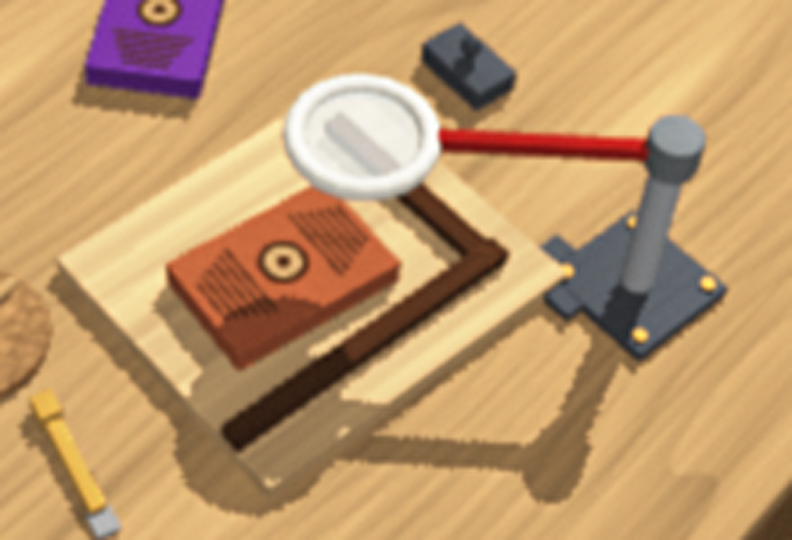

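The crops show the board corners, three block corners plus the crest, the ring centre and the cap in both views. I cast these to their known heights.

```bash
cat >> h.py <<'E'
def fit(M,W):
    M,W=np.array(M)[:,:2],np.array(W)[:,:2]; a,b=M.mean(0),W.mean(0)
    m,w=(M-a)@[1,1j],(W-b)@[1,1j]; th=np.angle((np.conj(m)*w).sum())
    c,s=np.cos(th),np.sin(th); R=np.array([[c,-s],[s,c]]); t=b-R@a
    return R,t,th,np.abs(np.linalg.norm(M@R.T+t-W,axis=1))*1e3
E
python3 - <<'E'
from h import *
T=grab('top');S=grab('scene')
pa=lambda p:(np.array(p,float)+.5)/4-.5+[220,90]
pb=lambda p:(np.array(p,float)+.5)/3.6-.5+[270,175]
bt=cast(T,pa([(185,500),(555,545),(588,235)]),.018); bs=cast(S,pb([(60,262),(270,490),(565,270)]),.018)
M=[(-.13,.15),(-.13,-.15),(.13,-.15)];Ms=[(-.13,-.15),(.13,-.15),(.13,.15)]
for m,w in((M,bt),(Ms,bs),(M+Ms,np.r_[bt,bs])):
    R,t,th,e=fit(m,w);print('station',t.round(4),th.round(4),e.round(1))
loc=lambda p:((p[:,:2]-t)@R*1e3).round(1).tolist()
kt=cast(T,pa([(521,325),(499,446),(318,410)]),.043); ks=cast(S,pb([(168,268),(240,350),(400,265)]),.043)
Bm=[(.05,-.075),(-.05,-.075),(-.05,.075)];Bs=[(-.05,-.075),(.05,-.075),(.05,.075)]
for m,w in((Bm,kt),(Bs,ks),(Bm+Bs,np.r_[kt,ks])):
    _,tb,thb,e=fit(m,w);print('block',tb.round(4),loc(tb[None]),(thb-th).round(4),e.round(1))
print('crest',loc(cast(T,pa([(419,368)]),.043)),loc(cast(S,pb([(284,261)]),.043)))
h=R@[.165,.19]+t;print('hinge',h.round(4),'cap',cast(T,pa([(159,84)]),.184).round(4))
for p in (cast(T,pa([(345,306)]),.165),cast(S,pb([(364,136)]),.165)):
    v=p[0,:2]-h;print('lens',p.round(4),np.hypot(*v).round(4),'ang',(np.arctan2(v[1],v[0])-th-2.618)%(2*np.pi))
for n,q in(('baren',(662,545)),('punch',(685,380)),('pw',(80,425))):print(n,cast(T,pa([q]),.02).round(3),loc(cast(T,pa([q]),.02)))
E
```

```text
station [ 0.6118 -0.0451] -0.1212 [0.7 1.1 1.6]
station [ 0.6106 -0.0422] -0.1101 [4.8 2.  2.8]
station [ 0.6112 -0.0434] -0.1141 [2.7 1.6 2.4 5.1 1.9 3.6]
block [ 0.6056 -0.0701] [[-2.5, -27.1]] -0.0755 [1.4 0.8 2.1]
block [ 0.6068 -0.069 ] [[-1.4, -25.9]] -0.0921 [4.3 5.4 3.1]
block [ 0.6061 -0.0696] [[-2.0, -26.6]] -0.0822 [1.2 0.4 2.8 4.2 5.8 3.1]
crest [[-2.9, -26.9]] [[-3.3, -24.3]]
hinge [0.7967 0.1265] cap [[0.7959 0.1249 0.184 ]]
lens [[ 0.6292 -0.0152  0.165 ]] 0.2195 ang 1.3399156787815087
lens [[ 0.6299 -0.0143  0.165 ]] 0.2183 ang 1.3390928742147175
baren [[ 0.465 -0.265  0.02 ]] [[-119.9, -237.0]]
punch [[ 0.6   -0.286  0.02 ]] [[16.4, -242.4]]
pw [[0.563 0.206 0.02 ]] [[-76.5, 242.5]]
```

Request:
{"method": "jog_arm", "body": {"steps": [[[255,-1,0.5,-0.12,0,0,0.746],[255,-1,0.5,-0.12,0,0,0.746],[255,-1,0.5,-0.12,0,0,0.746],[255,-1,0.5,-0.12,0,0,0.746],[255,-1,0.5,-0.12,0,0,0.746],[255,-1,0.5,-0.12,0,0,0.746],[255,-1,0.5,-0.12,0,0,0.746],[255,-1,0.5,-0.12,0,0,0.746]]]}}

```text
t: 1.0
eef_pos: [0.4717, -0.3772, 0.2206]
ee_rot: [3.142, 0.0, 3.026]
force: [-0.6, 0.6, 0.1]
width: 0.0292
gripper_force: 0.0
```

```bash
cat >> h.py <<'E'
TH=-.118; ST=np.array([.6115,-.044]); c_,s_=np.cos(TH),np.sin(TH); RS=np.array([[c_,-s_],[s_,c_]])
toS=lambda p:(np.array(p)[:2]-ST)@RS
def where():
    s=arm.get_state(); p=s['eef_pos']; print('t',s['t'],'station mm',(toS(p)*1e3).round(1),'z',round(p[2]*1e3,1),'yaw-TH',round((s['ee_rot'][2]-TH)%(2*np.pi),3),'F_st',(np.array(s['force'])[:2]@RS).round(1),s['force'][2].round(1)); return s
def armpath(vs,r,off):  # station-frame pusher centres, mm; off along +v tangent
    for v in vs:
        a=2.618+v; print(v,(165+r*np.cos(a)-off*np.sin(a)).round(1),(190+r*np.sin(a)+off*np.cos(a)).round(1))
E
python3 -c "
from h import *
print(where()['q'].round(2)); armpath([1.5,1.34,1.1,.9,.7,.5,.35,.25],120,28)"
```

```text
t 1.0 station mm [ -99.6 -347.3] z 220.6 yaw-TH 3.144 F_st [-0.6  0.5] 0.1
[-0.35  0.23 -0.11 -0.   -1.24 -1.34]
1.5 121.0 74.9
1.34 103.2 83.4
1.1 79.6 101.1
0.9 63.7 119.9
0.7 51.8 141.4
0.5 44.4 164.8
0.35 42.0 183.1
0.25 41.9 195.5
```

Request:
{"method": "jog_arm", "body": {"steps": [[[255,-0.44,0.83,0,0,0,0],[255,-0.44,0.83,0,0,0,0],[255,-0.44,0.83,0,0,0,0],[255,-0.44,0.83,0,0,0,0],[255,-0.44,0.83,0,0,0,0],[255,-0.44,0.83,0,0,0,0]]]}}

```text
t: 1.6
eef_pos: [0.6064, -0.1829, 0.2195]
ee_rot: [3.141, -0.001, 3.026]
force: [0.6, -0.5, -0.2]
width: 0.0003
gripper_force: 0.0
```

Request:
{"method": "jog_arm", "body": {"steps": [[[255,-0.436,0.83,0,0,0,0],[255,-0.436,0.83,0,0,0,0],[255,-0.436,0.83,0,0,0,0],[255,-0.436,0.83,0,0,0,0],[255,-0.436,0.83,0,0,0,0],[255,-0.436,0.83,0.28,0,0,0],[255,-0.436,0.83,0.28,0,0,0],[255,-0.436,0.83,0.28,0,0,0]]]}}

```text
t: 2.4
eef_pos: [0.7348, 0.0064, 0.1455]
ee_rot: [-3.139, -0.008, 3.022]
force: [-0.5, -0.0, -0.3]
width: 0.0003
gripper_force: 0.0
```

```bash
python3 -c "
from h import *
where()"
```

```text
t 2.4 station mm [116.5  64.6] z 145.5 yaw-TH 3.14 F_st [-0.5 -0.1] -0.3
```

Request:
{"method": "jog_arm", "body": {"steps": [[[255,0.03,0.032,0,0,0,0],[255,0.06,0.064,0,0,0,0],[255,0.106,0.1,0,0,0,0],[255,0.152,0.136,0,0,0,0],[255,0.185,0.174,0,0,0,0],[255,0.216,0.212,0,0,0,0],[255,0.241,0.254,0,0,0,0],[255,0.264,0.296,0,0,0,0]]]}}

```text
t: 3.2
eef_pos: [0.6803, 0.0905, 0.1507]
ee_rot: [3.141, 0.0, 3.024]
force: [0.5, 0.2, 0.3]
width: 0.0004
gripper_force: 0.0
```

Request:
{"method": "jog_arm", "body": {"steps": [[[255,0.016,0.048,0,0,0,0],[255,0.032,0.096,0,0,0,0],[255,0.037,0.132,0,0,0,0],[255,0.04,0.168,0,0,0,0],[255,0.04,0.2,0,0,0,0],[255,0.04,0.232,0,0,0,0],[255,0.04,0.232,0,0,0,0]]]}}

```text
t: 3.9
eef_pos: [0.6778, 0.1491, 0.1503]
ee_rot: [-3.142, -0.0, 3.024]
force: [-0.3, -0.7, 0.2]
width: 0.0004
gripper_force: 0.0
```

```bash
python3 -c "
from h import *
where();grab('scene','s2.png');grab('top','t2.png')"
```

```text
t 3.9 station mm [ 43.1 199.6] z 150.3 yaw-TH 3.142 F_st [-0.3 -0.7] 0.2
```

View pics/s2.png

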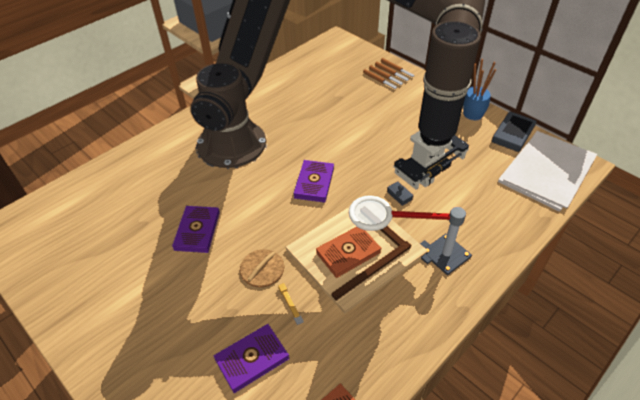

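The ring is still at (370,212) in the scene view: the gripper moved past without shifting it. I check where the TCP projects against where the fingers appear.

```bash
python3 - <<'E'
from h import *
S=grab('scene');T=grab('top');s=where()
print(proj(S,[s['eef_pos']]),proj(T,[s['eef_pos']]))
a=cv2.resize(S['color'][110:260,330:500,::-1],None,fx=2.6,fy=2.6);b=cv2.resize(T['color'][70:220,200:350,::-1],None,fx=2.6,fy=2.6)
cv2.imwrite('pics/c.png',np.hstack([a,b])[:600,:800]);print(a.shape)
E
```

```text
t 4.1 station mm [ 43.  198.3] z 150.5 yaw-TH 3.141 F_st [-0.   1.3] 0.4
[[423.39772877 192.37394711]] [[252.38199502 151.65471587]]
(390, 442, 3)
```

View pics/c.png

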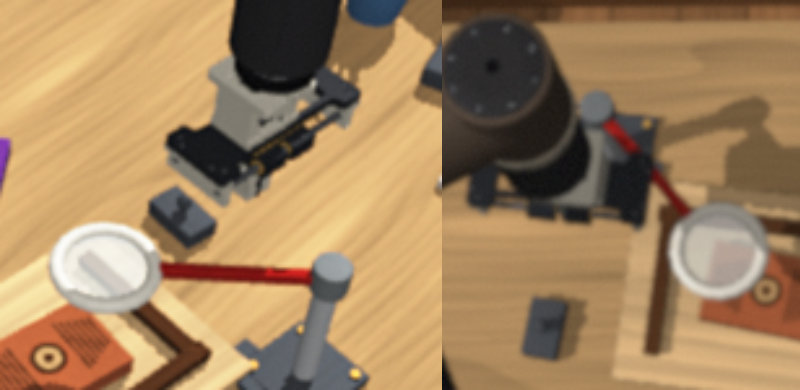

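The gripper seems to have passed over the bar. In the crop the fingertips look about 9 px higher than the projected TCP, so I'm taking one close crop with the TCP and body points drawn in.

```bash
python3 - <<'E'
from h import *
S=grab('scene');T=grab('top');s=where()
p=np.array(s['eef_pos'])
out=[]
for f,(x0,y0) in((S,(385,130)),(T,(205,105))):
    im=cv2.resize(f['color'][y0:y0+75,x0:x0+65,::-1],None,fx=6,fy=6,interpolation=cv2.INTER_CUBIC).copy()
    for dz,c in((0,(0,0,255)),(.019,(0,255,0)),(.066,(255,255,0))):
        q=(proj(f,[p+[0,0,dz]])[0]-[x0,y0]+.5)*6; cv2.circle(im,tuple(int(v) for v in q),3,c,-1)
    out.append(im)
cv2.imwrite('pics/d.png',np.hstack(out))
E
```

```text
t 4.2 station mm [ 43.1 198.2] z 150.6 yaw-TH 3.141 F_st [-0.6 -0.2] 0.1
```

View pics/d.png

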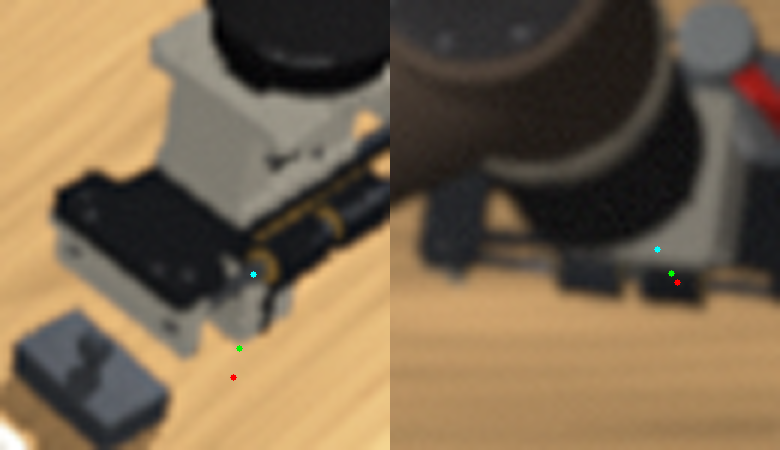

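In the crop the finger pair centres near (632,280) in the top view, against (677,283) projected, and it is also higher in the scene view. That could be an offset in the reported TCP, so I check it against the start pictures.

```bash
python3 - <<'E'
from h import *
S=grab('scene');T=grab('top')
p=np.array([.3042,-.6021,.1898])
y=np.array([-.45,.893,0])
for dz in(0,.066):
  for k in(-.0965,-.065,0,.065,.0965): print(dz,k,proj(S,[p+[0,0,dz]+k*y])[0].round(1),proj(T,[p+[0,0,dz]+k*y])[0].round(1))
a=cv2.imread('pics/scene0.png')[180:290,15:135];b=cv2.imread('pics/top0.png')[230:320,470:570]
a=cv2.resize(a,None,fx=4,fy=4,interpolation=cv2.INTER_CUBIC);b=cv2.resize(b,None,fx=3.2,fy=4.889,interpolation=cv2.INTER_CUBIC)
for f,(x0,y0),im,(fx,fy) in((S,(15,180),a,(4,4)),(T,(470,230),b,(3.2,4.889))):
  for dz,c in((0,(0,0,255)),(.066,(255,255,0))):
    for k in(-.065,0,.065):
      q=(proj(f,[p+[0,0,dz]+k*y])[0]-[x0,y0]+.5)*[fx,fy]; cv2.circle(im,tuple(int(v) for v in q),3,c,-1)
cv2.imwrite('pics/e.png',np.hstack([a,b]))
E
```

```text
0 -0.0965 [ 70.3 305.5] [536.2 259.9]
0 -0.065 [ 79.1 293.5] [527.3 264.9]
0 0 [ 96.2 270.2] [508.5 275.4]
0 0.065 [112.3 248.4] [489.3 285.8]
0 0.0965 [119.6 238.3] [479.9 291. ]
0.066 -0.0965 [ 58.3 289.3] [545.9 259.2]
0.066 -0.065 [ 67.7 277.1] [536.5 264.4]
0.066 0 [ 86.1 253.3] [517.  275.3]
0.066 0.065 [103.1 231.2] [497.  286.3]
0.066 0.0965 [110.9 221. ] [487.2 291.7]
```

View pics/e.png

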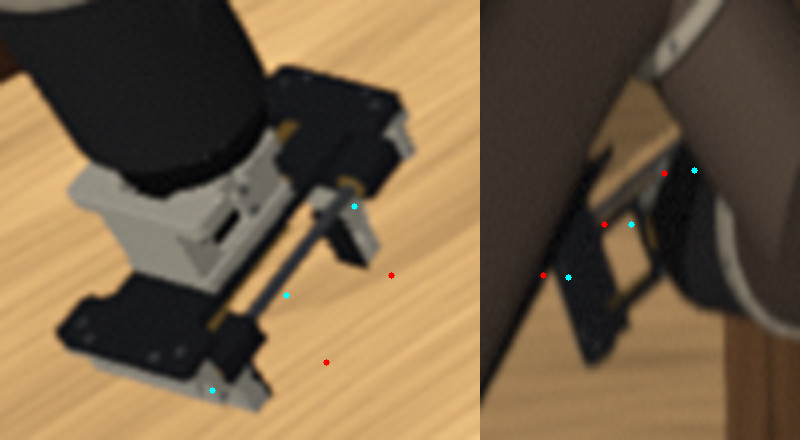

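Both views suggest the real fingertips sit above the reported TCP, and the bar staying put agrees. I'll check the height by touching the bare table left of the board.

Request:
{"method": "jog_arm", "body": {"steps": [[[255,0,0.24,0,0,0,0],[255,0,0.24,0,0,0,0],[255,0,0.24,0.2,0,0,0],[255,0,0.24,0.4,0,0,0],[255,0,0.24,0.5,0,0,0],[255,0,0.24,0.5,0,0,0],[255,0,0.24,0.5,0,0,0]]]}}

```text
t: 5.0
eef_pos: [0.6852, 0.2077, 0.0262]
ee_rot: [-3.141, 0.0, 3.024]
force: [0.2, 0.3, 1.0]
width: 0.0004
gripper_force: 0.0
```

```bash
python3 - <<'E'
from h import *
s=where(); S=grab('scene','s5.png');T=grab('top','t5.png')
p=np.array(s['eef_pos'])
out=[]
for f,(x0,y0) in((S,(405,140)),(T,(190,110))):
    im=cv2.resize(f['color'][y0:y0+75,x0:x0+65,::-1],None,fx=6,fy=6,interpolation=cv2.INTER_CUBIC).copy()
    for dz,c in((0,(0,0,255)),(.066,(255,255,0))):
        q=(proj(f,[p+[0,0,dz]])[0]-[x0,y0]+.5)*6; cv2.circle(im,tuple(int(v) for v in q),3,c,-1)
    out.append(im)
cv2.imwrite('pics/f.png',np.hstack(out))
E
```

```text
t 5.0 station mm [ 43.6 258.6] z 26.2 yaw-TH 3.142 F_st [0.2 0.3] 1.0
```

View pics/f.png

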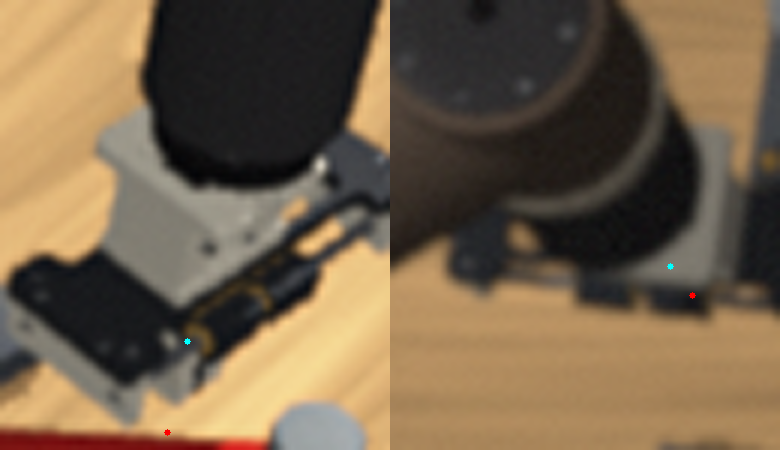

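In the crops the fingers centre about 7 px (20 mm, +y) off the projected TCP and slightly higher. Touch down next, in small steps.

Request:
{"method": "jog_arm", "body": {"steps": [[[255,0,0,0.02,0,0,0],[255,0,0,0.04,0,0,0],[255,0,0,0.052,0,0,0],[255,0,0,0.064,0,0,0],[255,0,0,0.064,0,0,0]]]}}

```text
t: 5.6
eef_pos: [0.6843, 0.2076, 0.009]
ee_rot: [-3.141, -0.001, 3.023]
force: [0.6, -0.3, 0.3]
width: 0.0004
gripper_force: 0.0
```

Request:
{"method": "jog_arm", "body": {"steps": [[[255,0,0,0.012,0,0,0],[255,0,0,0.024,0,0,0],[255,0,0,0.032,0,0,0],[255,0,0,0.032,0,0,0]]]}}

```text
t: 6.0
eef_pos: [0.6844, 0.2076, 0.001]
ee_rot: [-3.141, -0.001, 3.023]
force: [-0.7, -0.8, 0.2]
width: 0.0002
gripper_force: 0.0
```

Request:
{"method": "jog_arm", "body": {"steps": [[[255,0,0,0.008,0,0,0],[255,0,0,0.016,0,0,0],[255,0,0,0.016,0,0,0]]]}}

```text
t: 6.3
eef_pos: [0.6845, 0.2076, -0.0028]
ee_rot: [-3.141, -0.0, 3.023]
force: [-0.2, -1.5, -0.5]
width: 0.0003
gripper_force: 0.0
```

Request:
{"method": "jog_arm", "body": {"steps": [[[255,0,0,0.012,0,0,0],[255,0,0,0.02,0,0,0],[255,0,0,0.02,0,0,0]]]}}

```text
t: 6.6
eef_pos: [0.6844, 0.2076, -0.0079]
ee_rot: [-3.141, -0.001, 3.023]
force: [-0.3, 0.0, 0.4]
width: 0.0001
gripper_force: 0.0
```

Request:
{"method": "jog_arm", "body": {"steps": [[[255,0,0,0.012,0,0,0],[255,0,0,0.02,0,0,0],[255,0,0,0.02,0,0,0]]]}}

```text
t: 6.9
eef_pos: [0.6844, 0.2076, -0.0129]
ee_rot: [-3.141, -0.001, 3.023]
force: [-0.8, -0.5, 0.2]
width: 0.0003
gripper_force: 0.0
```

Request:
{"method": "jog_arm", "body": {"steps": [[[255,0,0,0.012,0,0,0],[255,0,0,0.02,0,0,0],[255,0,0,0.02,0,0,0]]]}}

```text
t: 7.2
eef_pos: [0.6844, 0.2076, -0.0179]
ee_rot: [-3.141, -0.001, 3.023]
force: [0.5, 0.2, 0.7]
width: 0.0003
gripper_force: 0.0
```

Request:
{"method": "jog_arm", "body": {"steps": [[[255,0,0,0.008,0,0,0],[255,0,0,0.012,0,0,0],[255,0,0,0.012,0,0,0]]]}}

```text
t: 7.5
eef_pos: [0.6846, 0.2077, -0.0206]
ee_rot: [-3.141, -0.0, 3.023]
force: [-0.0, 1.2, 1.0]
width: 0.0003
gripper_force: 0.0
```

Request:
{"method": "jog_arm", "body": {"steps": [[[255,0,0,0.008,0,0,0],[255,0,0,0.012,0,0,0],[255,0,0,0.012,0,0,0]]]}}

```text
t: 7.8
eef_pos: [0.6845, 0.2077, -0.0237]
ee_rot: [-3.141, -0.0, 3.023]
force: [-0.1, -0.5, 0.1]
width: 0.0005
gripper_force: 0.0
```

Request:
{"method": "jog_arm", "body": {"steps": [[[255,0,0,0.008,0,0,0],[255,0,0,0.012,0,0,0],[255,0,0,0.012,0,0,0]]]}}

```text
t: 8.1
eef_pos: [0.6845, 0.2077, -0.0267]
ee_rot: [-3.141, -0.0, 3.023]
force: [0.5, -0.5, 0.3]
width: 0.0003
gripper_force: 0.0
```

Request:
{"method": "jog_arm", "body": {"steps": [[[255,0,0,0.008,0,0,0],[255,0,0,0.012,0,0,0],[255,0,0,0.012,0,0,0]]]}}

```text
t: 8.4
eef_pos: [0.6845, 0.2077, -0.0297]
ee_rot: [-3.141, -0.0, 3.023]
force: [0.4, -0.7, 0.2]
width: 0.0005
gripper_force: 0.0
```

```bash
python3 - <<'E'
from h import *
s=where()
S=grab('scene','s6.png');T=grab('top','t6.png')
print(s['q'].round(4), s['joint_efforts'].round(2))
# change vs previous pictures
for n,f,o in(('S',S,'s5.png'),('T',T,'t5.png')):
    d=np.abs(f['color'][:,:,::-1].astype(int)-cv2.imread('pics/'+o)).max(2)>40
    print(n,d.sum())
E
```

```text
t 8.4 station mm [ 42.9 258.5] z -29.7 yaw-TH 3.141 F_st [ 0.5 -0.6] 0.2
[ 5.6600e-01  6.0720e-01 -1.2100e-01 -1.0000e-04 -8.4300e-01 -2.2549e+00] [ 1.000e-02 -7.020e+01  2.321e+01  5.490e+00 -5.000e-02 -0.000e+00]
S 12920
T 10739
```

```bash
python3 - <<'E'
from h import *
S=grab('scene');T=grab('top')
pp=np.array([.6852,.2077,.0262]);ex=np.r_[RS[:,0],0];ey=np.r_[RS[:,1],0]
for b in([0,0,0],[0,.02,.02],[0,.02,.04],[0,0,.04]):
  p=pp+b[0]*ex+b[1]*ey+[0,0,b[2]]
  for dz in(.066,):
    for i,j in((-1,-1),(1,-1),(-1,1),(1,1)):
      q=p+[0,0,dz]+i*.039*ex+j*.0965*ey
      print(b,i,j,((proj(S,[q])[0]-[405,140]+.5)*6).round(),((proj(T,[q])[0]-[190,110]+.5)*6+[390,0]).round())
  print('tip',((proj(S,[p])[0]-[405,140]+.5)*6).round(),((proj(T,[p])[0]-[190,110]+.5)*6+[390,0]).round())
E
```

```text
[0, 0, 0] -1 -1 [-18. 391.] [841. 359.]
[0, 0, 0] 1 -1 [103. 491.] [862. 215.]
[0, 0, 0] -1 1 [265. 204.] [481. 318.]
[0, 0, 0] 1 1 [388. 294.] [503. 176.]
tip [167. 433.] [692. 295.]
[0, 0.02, 0.02] -1 -1 [ 18. 342.] [798. 347.]
[0, 0.02, 0.02] 1 -1 [140. 442.] [819. 201.]
[0, 0.02, 0.02] -1 1 [300. 157.] [434. 306.]
[0, 0.02, 0.02] 1 1 [424. 246.] [458. 162.]
tip [202. 386.] [650. 283.]
[0, 0.02, 0.04] -1 -1 [ 22. 313.] [793. 338.]
[0, 0.02, 0.04] 1 -1 [147. 413.] [814. 191.]
[0, 0.02, 0.04] -1 1 [308. 127.] [424. 297.]
[0, 0.02, 0.04] 1 1 [433. 217.] [448. 151.]
tip [208. 359.] [643. 274.]
[0, 0, 0.04] -1 -1 [ -9. 333.] [832. 343.]
[0, 0, 0.04] 1 -1 [115. 434.] [853. 195.]
[0, 0, 0.04] -1 1 [279. 146.] [462. 301.]
[0, 0, 0.04] 1 1 [405. 236.] [486. 155.]
tip [179. 378.] [679. 278.]
```

Request:
{"method": "jog_arm", "body": {"steps": [[[255,0,0,0.008,0,0,0],[255,0,0,0.012,0,0,0],[255,0,0,0.012,0,0,0]]]}}

```text
t: 8.9
eef_pos: [0.6845, 0.2077, -0.0327]
ee_rot: [-3.141, -0.0, 3.024]
force: [-0.7, -0.1, -0.4]
width: 0.0006
gripper_force: 0.0
```

Request:
{"method": "jog_arm", "body": {"steps": [[[255,0,0,0.008,0,0,0],[255,0,0,0.012,0,0,0],[255,0,0,0.012,0,0,0]]]}}

```text
t: 9.2
eef_pos: [0.6846, 0.2077, -0.0355]
ee_rot: [-3.142, -0.0, 3.024]
force: [0.2, 0.3, -0.2]
width: 0.0003
gripper_force: 0.0
```

Request:
{"method": "jog_arm", "body": {"steps": [[[255,0,0,0.008,0,0,0],[255,0,0,0.012,0,0,0],[255,0,0,0.012,0,0,0]]]}}

```text
t: 9.5
eef_pos: [0.6848, 0.2078, -0.0357]
ee_rot: [3.142, 0.001, 3.024]
force: [-7.8, -1.0, 18.8]
width: 0.0005
gripper_force: 8.9
```

Request:
{"method": "jog_arm", "body": {"steps": [[[255,0,0,0.008,0,0,0],[255,0,0,0.012,0,0,0],[255,0,0,0.012,0,0,0]]]}}

```text
t: 9.8
eef_pos: [0.6849, 0.2078, -0.0358]
ee_rot: [3.142, 0.002, 3.025]
force: [-14.5, -2.6, 37.0]
width: 0.0004
gripper_force: 18.0
```

Request:
{"method": "jog_arm", "body": {"steps": [[[255,0,0,0.008,0,0,0],[255,0,0,0.012,0,0,0],[255,0,0,0.012,0,0,0]]]}}

```text
t: 10.1
eef_pos: [0.685, 0.2078, -0.036]
ee_rot: [3.141, 0.003, 3.026]
force: [-22.8, -3.6, 55.4]
width: 0.0005
gripper_force: 27.2
```

Contact came at a reported z of −0.0356, so true z = reported + 36 mm. I relieve the pressure, then read the fingertip's xy with the tip at table level, by casting onto z=0.

Request:
{"method": "jog_arm", "body": {"steps": [[[255,0,0,-0.02,0,0,0],[255,0,0,-0.036,0,0,0],[255,0,0,-0.036,0,0,0]]]}}

```text
t: 10.4
eef_pos: [0.685, 0.208, -0.035]
ee_rot: [3.141, 0.001, 3.023]
force: [-1.6, 0.9, 0.0]
width: 0.0007
gripper_force: 0.0
```

```bash
python3 - <<'E'
from h import *
s=where(); S=grab('scene','s7.png');T=grab('top','t7.png')
p=np.array(s['eef_pos']);p[2]=0
print(proj(S,[p]),proj(T,[p]))
out=[]
for f in(S,T):
    q=proj(f,[p])[0];x0,y0=int(q[0])-25,int(q[1])-42
    print(x0,y0)
    im=cv2.resize(f['color'][y0:y0+74,x0:x0+50,::-1],None,fx=8,fy=8,interpolation=cv2.INTER_CUBIC).copy()
    for k in(0,): cv2.circle(im,tuple(int(v) for v in (q-[x0,y0]+.5)*8),3,(0,0,255),-1)
    out.append(im)
cv2.imwrite('pics/g.png',np.hstack(out))
E
```

```text
t 10.4 station mm [ 43.3 258.9] z -35.0 yaw-TH 3.141 F_st [-1.7  0.7] 0.0
[[431.03626592 217.25641038]] [[241.10560712 160.5910141 ]]
406 175
216 118
```

View pics/g.png

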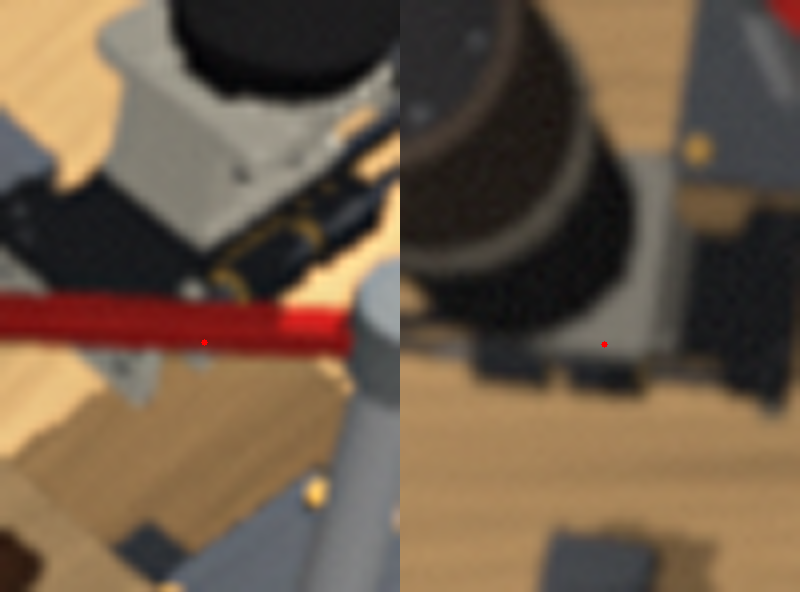

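The scene crop shows one fingertip just under the bar at (200,362), and the top crop shows the finger pair centred near x=558. Together they put the real tip at about (−6, +12, +36) mm from the reported one, in the station frame. I apply that and retry the swing.

Request:
{"method": "jog_arm", "body": {"steps": [[[255,0,0,-0.2,0,0,0],[255,0,0,-0.4,0,0,0],[255,0,0,-0.6,0,0,0],[255,0,0,-0.8,0,0,0],[255,0,0,-0.86,0,0,0],[255,0,0,-0.86,0,0,0]]]}}

```text
t: 11.1
eef_pos: [0.6863, 0.2084, 0.1826]
ee_rot: [3.139, 0.004, 3.024]
force: [0.1, -0.1, -0.6]
width: 0.0006
gripper_force: 0.0
```

Request:
{"method": "jog_arm", "body": {"steps": [[[255,-0.344,-0.824,0,0,0,0],[255,-0.344,-0.824,0,0,0,0],[255,-0.344,-0.824,0,0,0,0],[255,-0.344,-0.824,0,0,0,0],[255,-0.344,-0.824,0,0,0,0],[255,-0.344,-0.824,0.14,0,0,0],[255,-0.344,-0.824,0.28,0,0,0],[255,-0.344,-0.824,0.28,0,0,0]]]}}

```text
t: 11.9
eef_pos: [0.7411, -0.0078, 0.1009]
ee_rot: [-3.139, -0.013, 3.022]
force: [-0.9, -0.0, -1.6]
width: 0.0004
gripper_force: 0.0
```

```bash
cat >> h.py <<'E'
OFF=np.array([-6,12,35.6])
def true():
    s=arm.get_state(); p=s['eef_pos']; print('t',round(s['t'],2),'true station mm',np.r_[toS(p)*1e3,p[2]*1e3]+OFF,'yaw',round((s['ee_rot'][2]-TH)%(2*np.pi),3),'F',(np.array(s['force'])[:2]@RS).round(1),s['force'][2].round(1));return s
def ring(f,lo=170):
    c=f['color'].astype(int); m=((c.min(2)>lo)&(c.max(2)-c.min(2)<30)).astype(np.uint8)
    k,_=cv2.findContours(m,cv2.RETR_EXTERNAL,cv2.CHAIN_APPROX_NONE)
    h=np.r_[RS@[.165,.19]+ST,.165]
    for q in k:
        if len(q)<30: continue
        (x,y),(a,b),g=cv2.fitEllipse(q); P=cast(f,[(x,y)],.165)[0]; v=P[:2]-h[:2]
        if .19<np.hypot(*v)<.25: print('ring',(round(x,1),round(y,1)),round(a,1),round(b,1),(toS(P)*1e3).round(1),'r',np.hypot(*v).round(4),'v',round((np.arctan2(v[1],v[0])-TH-2.618)%(2*np.pi),4))
E
python3 -c "
from h import *
true();ring(grab('top'));ring(grab('scene'))"
```

```text
t 11.9 true station mm [118.43173837  63.20537024 136.50763657] yaw 3.14 F [-0.9 -0.1] -1.6
ring (305.6, 166.0) 34.1 35.4 [14.5 31.5] r 0.2186 v 1.3351
ring (369.0, 210.9) 30.5 41.2 [ 8.3 31.6] r 0.2228 v 1.3144
```

Request:
{"method": "jog_arm", "body": {"steps": [[[255,0.038,0.036,0,0,0,0],[255,0.076,0.072,0,0,0,0],[255,0.122,0.108,0,0,0,0],[255,0.168,0.144,0,0,0,0],[255,0.2,0.182,0,0,0,0],[255,0.232,0.22,0,0,0,0],[255,0.257,0.262,0,0,0,0],[255,0.28,0.304,0,0,0,0]]]}}

```text
t: 12.8
eef_pos: [0.6848, 0.0777, 0.1097]
ee_rot: [-3.142, 0.0, 3.024]
force: [2.1, -1.3, 0.3]
width: 0.0002
gripper_force: 0.8
```

```bash
python3 -c "
from h import *
true();ring(grab('top'));ring(grab('scene'))"
```

```text
t 12.8 true station mm [ 52.45056873 141.47915097 145.31344364] yaw 3.142 F [ 2.2 -1. ] 0.3
ring (271.8, 182.1) 34.0 35.1 [-45.4 125.1] r 0.2202 v 0.8228
ring (378.2, 178.2) 23.4 34.1 [-63.6 129.9] r 0.2363 v 0.7806
```

Request:
{"method": "jog_arm", "body": {"steps": [[[255,0.016,0.048,0,0,0,0],[255,0.032,0.096,0,0,0,0],[255,0.037,0.132,0,0,0,0],[255,0.04,0.168,0,0,0,0],[255,0.04,0.204,0,0,0,0],[255,0.04,0.24,0,0,0,0],[255,0.036,0.27,0,0,0,0],[255,0.036,0.3,0,0,0,0]]]}}

```text
t: 13.7
eef_pos: [0.6854, 0.1529, 0.1096]
ee_rot: [-3.141, 0.0, 3.023]
force: [0.6, -1.8, 0.5]
width: 0.0003
gripper_force: 0.8
```

```bash
python3 -c "
from h import *
true();ring(grab('top'));ring(grab('scene'))"
```

```text
t 13.7 true station mm [ 44.1900541  216.19111595 145.16578912] yaw 3.141 F [ 0.8 -1.7] 0.5
ring (224.2, 175.7) 33.0 35.1 [-42.9 269.5] r 0.2226 v 0.1582
ring (409.0, 157.3) 13.3 22.9 [-69.3 253.2] r 0.2427 v 0.26
```

Swing worked: the ring is now at v≈0.16–0.2, well off the board. Next I move to the near side of the block and go down carefully.

Request:
{"method": "jog_arm", "body": {"steps": [[[255,0,-0.2,0,0,0,0],[255,0.12,-0.4,0,0,0,0],[255,0.24,-0.55,0,0,0,0],[255,0.36,-0.7,0,0,0,0],[255,0.48,-0.85,0,0,0,0],[255,0.576,-0.968,0,0,0,0],[255,0.576,-0.968,0.16,0,0,0],[255,0.576,-0.968,0.32,0,0,0]]]}}

```text
t: 14.6
eef_pos: [0.5145, -0.0715, 0.0308]
ee_rot: [3.139, 0.006, 3.022]
force: [1.5, -0.5, -0.3]
width: 0.0004
gripper_force: 0.0
```

Request:
{"method": "jog_arm", "body": {"steps": [[[255,0,0,0.04,0,0,0],[255,0,0,0.08,0,0,0],[255,0,0,0.1,0,0,0],[255,0,0,0.12,0,0,0],[255,0,0,0.12,0,0,0]]]}}

```text
t: 15.1
eef_pos: [0.514, -0.0708, -0.0002]
ee_rot: [3.141, 0.0, 3.024]
force: [-0.0, 0.4, 0.3]
width: 0.0003
gripper_force: 0.0
```

```bash
python3 -c "
from h import *
true();f=grab('top','t8.png');ring(f);grab('scene','s8.png')"
```

```text
t 15.1 true station mm [-99.64264379 -26.07103473  35.3574471 ] yaw 3.142 F [-0.1  0.4] 0.3
ring (222.6, 175.0) 32.5 34.6 [-41.4 274.6] r 0.223 v 0.1347
```

Request:
{"method": "jog_arm", "body": {"steps": [[[255,0,0,0.012,0,0,0],[255,0,0,0.024,0,0,0],[255,0,0,0.024,0,0,0]]]}}

```text
t: 15.5
eef_pos: [0.5134, -0.071, -0.0067]
ee_rot: [-3.142, -0.0, 3.023]
force: [0.2, -0.5, 0.0]
width: 0.0002
gripper_force: 0.0
```

Request:
{"method": "jog_arm", "body": {"steps": [[[255,0,0,0.012,0,0,0],[255,0,0,0.012,0,0,0]]]}}

```text
t: 15.7
eef_pos: [0.5134, -0.0711, -0.0098]
ee_rot: [-3.141, -0.0, 3.023]
force: [-0.1, -1.4, 0.7]
width: 0.0004
gripper_force: 0.0
```

```bash
cat >> h.py <<'E'
def block(f,show=True):
    c=cv2.cvtColor(f['color'],cv2.COLOR_RGB2HSV).astype(int); m=((c[:,:,0]<12)&(c[:,:,1]>110)&(c[:,:,2]>90)).astype(np.uint8)
    x0,y0=proj(f,[[*ST,.043]])[0].astype(int); n=np.zeros_like(m); n[y0-45:y0+45,x0-50:x0+50]=m[y0-45:y0+45,x0-50:x0+50]
    k,_=cv2.findContours(n,cv2.RETR_EXTERNAL,cv2.CHAIN_APPROX_NONE); q=max(k,key=cv2.contourArea)
    P=cast(f,q[:,0].astype(float),.043); L=(toS(P[:,None])if 0 else (P[:,:2]-ST)@RS)*1e3
    (cx,cy),(w,h),a=cv2.minAreaRect(L.astype(np.float32)); print('block',round(cx,1),round(cy,1),'size',round(w,1),round(h,1),'ang',round(a,1))
E
python3 -c "
from h import *
s=true();block(grab('top'));block(grab('scene'))
for n in ('top0','t8'):
    f=grab('top');f['color']=cv2.imread('pics/%s.png'%n)[:,:,::-1].copy();block(f)"
```

```text
t 15.7 true station mm [-100.25472572  -26.43723177   25.81746578] yaw 3.141 F [ 0.1 -1.4] 0.7
block 39.0 26.0 size 34.8 66.4 ang 35.3
block 3.1 -30.3 size 155.3 110.3 ang 84.7
block -3.8 -26.7 size 148.1 98.4 ang 85.3
block 38.6 28.7 size 32.5 63.6 ang 38.9
```

Request:
{"method": "jog_arm", "body": {"steps": [[[255,-0.04,0,0,0,0,0],[255,-0.08,0,0,0,0,0],[255,-0.12,0,0,0,0,0],[255,-0.14,0,0,0,0,0],[255,-0.16,0,0,0,0,0],[255,-0.18,0,0,0,0,0],[255,-0.2,0,0,0,0,0],[255,-0.2,0,0,0,0,0]]]}}

```text
t: 16.7
eef_pos: [0.5647, -0.0768, -0.0094]
ee_rot: [3.141, 0.001, 3.024]
force: [-0.7, -0.5, -0.8]
width: 0.0002
gripper_force: 0.0
```

```bash
python3 -c "
from h import *
s=true();block(grab('scene'))"
```

```text
t 16.7 true station mm [-48.63644486 -26.07677091  26.20413916] yaw 3.142 F [-0.6 -0.6] -0.8
block 32.3 -7.1 size 223.2 123.9 ang 89.6
```

```bash
python3 - <<'E'
from h import *
f=grab('scene','s9.png')
def hs(im,p): return cv2.cvtColor(im,cv2.COLOR_RGB2HSV)[p[1],p[0]].tolist()
o=cv2.imread('pics/scene0.png')[:,:,::-1].copy()
for p in((335,255),(365,240),(330,265),(385,258),(350,287),(345,280),(348,262)):print(p,hs(o,p),hs(f['color'],p))
for i in(o,f['color']):
  for v in(120,150,180):
    c=cv2.cvtColor(i,cv2.COLOR_RGB2HSV).astype(int);m=((c[:,:,0]<12)&(c[:,:,1]>110)&(c[:,:,2]>v)).astype(np.uint8)[190:310,290:420]
    n,l,st,ce=cv2.connectedComponentsWithStats(m);j=1+st[1:,4].argmax();print(v,st[j],ce[j].round(1))
d=np.abs(f['color'].astype(int)-o).max(2)[215:290:5,290:420:5]>40
for r in d: print(''.join('#' if x else '.' for x in r))
E
```

```text
(335, 255) [9, 172, 142] [9, 176, 106]
(365, 240) [9, 177, 150] [9, 174, 180]
(330, 265) [9, 177, 171] [9, 178, 106]
(385, 258) [10, 171, 91] [11, 163, 100]
(350, 287) [10, 163, 47] [10, 166, 80]
(345, 280) [17, 111, 158] [8, 178, 112]
(348, 262) [9, 177, 125] [10, 176, 148]
120 [  26   37   65   47 1423] [58.1 58.4]
150 [  26   37   65   39 1071] [58.5 55.7]
180 [ 27  37  64  38 709] [58.8 55.1]
120 [  33   39   64   52 1361] [66.6 63.2]
150 [ 48  39  49  50 923] [72.  63.6]
180 [ 49  39  48  50 626] [72.3 65.1]
......####################
......###############.....
...#.##################...
..############..#....###..
...##############.....###.
...####.###.##...#.....##.
....##########...##.......
.....###..######..##......
.....##...#####.####...##.
.........#.#.#####......#.
...###..#..#.##.#.........
....##..#.#####.........#.
.....##..#.#####........#.
..##..#....#.#..........##
#.###......##............#
```

```bash
cat >> h.py <<'E'
def crest(f,v0=60,tag=''):
    c=cv2.cvtColor(f['color'],cv2.COLOR_RGB2HSV).astype(int); m=((c[:,:,0]<12)&(c[:,:,1]>120)&(c[:,:,2]>v0)).astype(np.uint8)
    k,hi=cv2.findContours(m,cv2.RETR_CCOMP,cv2.CHAIN_APPROX_NONE)
    for q,h in zip(k,hi[0]):
        if h[3]>=0 and 20<cv2.contourArea(q)<250:
            M=cv2.moments(q);x,y=M['m10']/M['m00'],M['m01']/M['m00'];P=toS(cast(f,[(x,y)],.043)[0])*1e3
            if abs(P[0])<100 and abs(P[1])<120: (_,_),(a,b),g=cv2.fitEllipse(q); print(tag,'crest',round(x,1),round(y,1),P.round(1),'axes',round(a,1),round(b,1))
E
python3 - <<'E'
from h import *
S=grab('scene');T=grab('top')
for n,f in(('scene0',S),('s9',S),('top0',T)):
    g=dict(f);g['color']=cv2.imread('pics/%s.png'%n)[:,:,::-1].copy()
    for v in(40,60,80): crest(g,v,n)
E
```

```text
scene0 crest 348.3 247.3 [ -3.6 -24.6] axes 11.0 13.4
scene0 crest 348.3 247.3 [ -3.6 -24.6] axes 11.0 13.4
scene0 crest 348.3 247.3 [ -3.6 -24.6] axes 11.0 13.4
s9 crest 354.9 251.5 [ 18.5 -20. ] axes 11.3 13.7
s9 crest 354.9 251.5 [ 18.5 -20. ] axes 11.3 13.7
s9 crest 354.5 251.5 [ 17.8 -20.8] axes 12.0 14.3
```

Crest tracking works in the scene view: the block has moved from x=−3.6 to 18.5 mm, with home at 25. I keep pushing gently to the fence.

Request:
{"method": "jog_arm", "body": {"steps": [[[255,-0.008,0,0,0,0,0],[255,-0.016,0,0,0,0,0],[255,-0.024,0,0,0,0,0],[255,-0.028,0,0,0,0,0],[255,-0.032,0,0,0,0,0],[255,-0.032,0,0,0,0,0]]]}}

```text
t: 17.5
eef_pos: [0.5671, -0.0779, -0.0098]
ee_rot: [-3.141, -0.007, 3.023]
force: [-13.0, 5.1, 11.9]
width: 0.0004
gripper_force: 7.1
```

```bash
python3 -c "
from h import *
s=true();crest(grab('scene'))"
```

```text
t 17.5 true station mm [-46.09600474 -26.85484718  25.77243568] yaw 3.141 F [-13.5   3.6] 11.9
 crest 355.5 252.2 [ 21.2 -20.3] axes 11.6 13.2
```

Request:
{"method": "jog_arm", "body": {"steps": [[[255,0.06,0,0,0,0,0],[255,0.12,0,0,0,0,0],[255,0.2,-0.1,-0.1,0,0,0],[255,0.25,-0.25,-0.2,0,0,0],[255,0.25,-0.4,-0.3,0,0,0],[255,0.25,-0.55,-0.3,0,0,0],[255,0.25,-0.65,-0.3,0,0,0],[255,0.25,-0.65,-0.3,0,0,0]]]}}

```text
t: 18.35
eef_pos: [0.4902, -0.2344, 0.066]
ee_rot: [-3.141, 0.002, 3.021]
force: [0.2, -0.1, -0.3]
width: 0.0003
gripper_force: 0.0
```

```bash
python3 - <<'E'
from h import *
s=true();S=grab('scene','s10.png');T=grab('top','t10.png')
for n,f in(('S',S),('T',T)):
    crest(f,40,n); crest(f,80,n)
block(T);ring(T)
c=cv2.cvtColor(T['color'],cv2.COLOR_RGB2HSV).astype(int);x0,y0=proj(T,[[*ST,.043]])[0].astype(int)
for y in range(y0-30,y0+26):
    print(''.join('B' if (h<12 and s>120 and v>90) else 'b' if(h<12 and s>120 and v>60) else 'f' if v<75 else '.' for h,s,v in c[y,x0-45:x0+50]))
E
```

```text
t 18.35 true station mm [-104.03588058 -191.37205872  101.5837453 ] yaw 3.139 F [ 0.2 -0.1] -0.3
S crest 355.5 252.3 [ 21.4 -20.3] axes 11.2 13.4
S crest 355.5 252.3 [ 21.4 -20.3] axes 11.2 13.4
block 56.7 -21.6 size 38.5 147.9 ang 1.2
ring (222.6, 175.1) 32.7 34.5 [-41.4 274.5] r 0.223 v 0.1351
...............................................................................................
..............fff..............................................................................
.............ffffbb.bffff......................................................................
.............ffffffbfffbffbfb.fbff.............................................................
.............ffffbfbfbffbfbbfbbfffbffbbfffb....................................................
.............fffffbfbffbffbbbfbbfbfffbfbbfbbfbfffbff.f.........................................
.............fbffbfffff......bbbbbbbbbbbfbbbbffffbfbfbffbbff...................................
..............bbfff.............BBBBBBBbbb.bffbb.fbbbfbbfbffbfffbfbff..........................
..............bffbf.............BBB
[... 3872 characters left out ...]
.ffffff.....................
.........fffffffffffffffffffffffffffffffffffffffffffffffffffffffff..fffffff..ff.f..............
.........ffffffffffffffffffffffffffffffffffffffffffffffffffffff....ffffffffff.f.ff.fffff....f..
.........ffffffffffffffffffffffffffffffffffffffffffffffffffffff....fffffffffffff.f.fffff.f.f.ff
.........ffffffffffffffffffffffffffffffffffffffffffffffffffffff....ffffffffffffffffffffffffffff
.........bfffffffffffffffffffffffffffffffffffffffffffffffffffff....ffffffffffffffffffffffffffff
.........ffffffffffffffffffffffffffffffffffffffffffffffffffffff....ffffffffffffffffffffffffffff
.........bfffffffffffffffffffffffffffffffffffffffffffffffffffff....ffffffffffffffffffffffffffff
```

The map shows the block's far edge now runs along the far fence. Next I push +y on the right face.

Request:
{"method": "jog_arm", "body": {"steps": [[[255,-0.488,0.224,0,0,0,0],[255,-0.488,0.224,0,0,0,0],[255,-0.488,0.224,0,0,0,0],[255,-0.488,0.224,0.1,0,0,0],[255,-0.488,0.224,0.2,0,0,0],[255,-0.488,0.224,0.27,0,0,0],[255,-0.488,0.224,0.3,0,0,0],[255,-0.488,0.224,0.3,0,0,0]]]}}

```text
t: 19.25
eef_pos: [0.6172, -0.1898, -0.0105]
ee_rot: [-3.141, -0.002, 3.025]
force: [-0.6, 0.3, 0.4]
width: 0.0004
gripper_force: 0.0
```

```bash
python3 -c "
from h import *
s=true();crest(grab('scene'))"
```

```text
t 19.25 true station mm [  16.86095048 -132.06995212   25.06447124] yaw 3.143 F [-0.6  0.2] 0.4
```

Request:
{"method": "jog_arm", "body": {"steps": [[[255,0,0.04,0,0,0,0],[255,0,0.08,0,0,0,0],[255,0,0.11,0,0,0,0],[255,0,0.14,0,0,0,0],[255,0,0.17,0,0,0,0],[255,0,0.2,0,0,0,0],[255,0,0.22,0,0,0,0],[255,0,0.22,0,0,0,0]]]}}

```text
t: 20.1
eef_pos: [0.6244, -0.1351, -0.0095]
ee_rot: [3.141, 0.0, 3.024]
force: [-0.1, -0.5, 0.0]
width: 0.0002
gripper_force: 0.0
```

```bash
python3 -c "
from h import *
s=true();S=grab('scene');crest(S,40);crest(S,80);T=grab('top');crest(T)"
```

```text
t 20.1 true station mm [ 17.537352   -76.99381978  26.12704821] yaw 3.142 F [-0.1 -0.5] 0.0
```

Request:
{"method": "jog_arm", "body": {"steps": [[[255,0,0.01,0,0,0,0],[255,0,0.02,0,0,0,0],[255,0,0.03,0,0,0,0],[255,0,0.04,0,0,0,0],[255,0,0.04,0,0,0,0]]]}}

```text
t: 20.7
eef_pos: [0.6254, -0.1257, -0.0095]
ee_rot: [3.141, -0.0, 3.024]
force: [0.3, -0.3, 1.1]
width: 0.0004
gripper_force: 0.0
```

Request:
{"method": "jog_arm", "body": {"steps": [[[255,0,0.008,0,0,0,0],[255,0,0.016,0,0,0,0],[255,0,0.016,0,0,0,0]]]}}

```text
t: 21.0
eef_pos: [0.626, -0.1218, -0.0094]
ee_rot: [3.141, 0.0, 3.024]
force: [0.4, -0.0, 0.3]
width: 0.0003
gripper_force: 0.0
```

Request:
{"method": "jog_arm", "body": {"steps": [[[255,0,0.008,0,0,0,0],[255,0,0.016,0,0,0,0],[255,0,0.016,0,0,0,0]]]}}

```text
t: 21.3
eef_pos: [0.6265, -0.1179, -0.0093]
ee_rot: [3.142, 0.0, 3.024]
force: [-0.5, -0.9, 0.5]
width: 0.0004
gripper_force: 0.2
```

Request:
{"method": "jog_arm", "body": {"steps": [[[255,0,0.008,0,0,0,0],[255,0,0.016,0,0,0,0],[255,0,0.016,0,0,0,0]]]}}

```text
t: 21.6
eef_pos: [0.6261, -0.1156, -0.0093]
ee_rot: [-3.14, -0.001, 3.023]
force: [-1.2, -9.4, 1.0]
width: 0.0003
gripper_force: 4.6
```

```bash
python3 - <<'E'
from h import *
true();S=grab('scene','s11.png')
c=cv2.cvtColor(S['color'],cv2.COLOR_RGB2HSV).astype(int)
for y in range(195,300,2):
    print(y,''.join('B' if (h<12 and s>120 and v>90) else 'b' if(h<12 and s>120 and v>60) else 'f' if v<75 else 'g' if s<40 else '.' for h,s,v in c[y,280:430]))
E
```

```text
t 21.6 true station mm [ 16.91165023 -57.40337055  26.25202416] yaw 3.141 F [-0.1 -9.5] 1.0
195 ..............................................f..............ffffffffff........................................fffffffffggggggggggg.g.................
197 .............................................fff.............................fg...ff.............................ffffffgggggggggggff..................
199 .............................................fffff.........gg...................ffff................................fffffgggggffffff..................
201 .............................................fffffffff.......................fffffff..................................fffffffffff.....................
203 .............................................ffffffffffffffg............ffffffffffff....................................ffffff........................
205 ..............................................ffffffffffffffffffffffffffffffffffffff..................................................................
207 ..............................................ffffffffffffffffffffffffffff
[... 6506 characters left out ...]
................................................................................
293 ....................................................fffffffffffff.....................................................................................
295 ....................................................ffffffffff........................................................................................
297 ......................................................ffffff..........................................................................................
299 .......................................................ff.............................................................................................
```

The block reads home against the left fence with 9.5 N. I back off and check.

Request:
{"method": "jog_arm", "body": {"steps": [[[255,0,-0.06,0,0,0,0],[255,0,-0.14,0,0,0,0],[255,0.1,-0.24,-0.15,0,0,0],[255,0.25,-0.34,-0.3,0,0,0],[255,0.4,-0.45,-0.3,0,0,0],[255,0.5,-0.5,-0.3,0,0,0],[255,0.5,-0.5,-0.3,0,0,0]]]}}

```text
t: 22.35
eef_pos: [0.4843, -0.2248, 0.0663]
ee_rot: [3.141, 0.0, 3.021]
force: [0.9, -0.6, -0.4]
width: 0.0004
gripper_force: 0.0
```

```bash
python3 - <<'E'
from h import *
s=true();S=grab('scene','s12.png');T=grab('top','t12.png')
crest(S,40,'S');crest(S,80,'S');crest(T,40,'T')
c=cv2.cvtColor(T['color'],cv2.COLOR_RGB2HSV).astype(int);x0,y0=proj(T,[[*ST,.043]])[0].astype(int)
for y in range(y0-32,y0+12):
    print(y,''.join('B' if (h<12 and s>120 and v>90) else 'b' if(h<12 and s>120 and v>60) else 'f' if v<75 else '.' for h,s,v in c[y,x0-40:x0+45]))
E
```

```text
t 22.35 true station mm [-111.05261463 -182.48611937  101.8894111 ] yaw 3.139 F [ 0.9 -0.5] -0.4
S crest 367.4 244.3 [21.5 22.5] axes 11.1 13.2
S crest 367.4 244.3 [21.5 22.5] axes 11.1 13.2
147 .....................................................................................
148 .....................................................................................
149 .....................................................................................
150 ........ffff.........................................................................
151 ........ffffb.bfffff.f...............................................................
152 ........fffffb.ffffbffffffbf.b.......................................................
153 ........ffff.b.bfbfbbbbfffbbfbffbbfffff..............................................
154 ........ffbf.bBBBBbbbbbbbbbbbffbffbfbbbbfbfffff......................................
155 ........ffbf.BBBBBBBBBBBBbBbbbbbbbbbbbffbffbbbbfbbffff...............................
156 .........ffbbBBBBBBBBBBBBBBBBBBBBBBBBbbbbbb.bbbbbbbfbbbbfbffbff......................
157 .....
[... 2350 characters left out ...]
fffffffffffffffffffffffffffffffffffffff......fffffffffffffffffffffffff
184 ...fffffffffffffffffffffffffffffffffffffffffffffffffff......fffffffffffffffffffffffff
185 ..ff.f.f...ffff.ffffff.f.fffffffffffffffffffffffffffff......fffffffffffffffffffffffff
186 ...f...f..f.......ffffffffffffffffffffffffff.ffffffff........ffffffffffffffffffffffff
187 ...f.............fffffffffffffffffffffffffff.ffffffff.......fffffffffffffffffffffffff
188 ...............ffffffffffffffffffffffffffffff.fff...f.......ffff.ffffffffffffffffffff
189 .............fffffffffffffffffffffffffffffffffff.............ff.f..f.f...ffffffffffff
190 .............ffffffffffffffffffffffffffffffffffff...........fff....f......f..fffff.f.
```

Request:
{"method": "jog_arm", "body": {"steps": [[[255,-0.108,0.8,0,0,0,0],[255,-0.108,0.8,0,0,0,0],[255,-0.108,0.8,0,0,0,0],[255,-0.108,0.8,0,0,0,0],[255,-0.108,0.8,0.1,0,0,0],[255,-0.108,0.8,0.2,0,0,0],[255,-0.108,0.8,0.3,0,0,0],[255,-0.108,0.8,0.3,0,0,0]]]}}

```text
t: 23.25
eef_pos: [0.5367, -0.0278, -0.0127]
ee_rot: [-3.14, -0.005, 3.024]
force: [-0.5, 0.1, 0.4]
width: 0.0005
gripper_force: 0.0
```

Request:
{"method": "jog_arm", "body": {"steps": [[[255,-0.04,0,0,0,0,0],[255,-0.08,0,0,0,0,0],[255,-0.11,0,0,0,0,0],[255,-0.13,0,0,0,0,0],[255,-0.14,0,0,0,0,0],[255,-0.14,0,0,0,0,0]]]}}

```text
t: 23.85
eef_pos: [0.573, -0.0325, -0.0093]
ee_rot: [-3.142, -0.0, 3.023]
force: [-1.0, 0.2, 1.3]
width: 0.0002
gripper_force: 0.5
```

```bash
python3 -c "
from h import *
s=true();S=grab('scene');crest(S,60)"
```

```text
t 23.85 true station mm [-45.59015435  18.84840106  26.29967725] yaw 3.141 F [-1.   0.1] 1.3
 crest 367.3 244.4 [21.7 22.2] axes 11.1 13.0
```

Request:
{"method": "jog_arm", "body": {"steps": [[[255,-0.008,0,0,0,0,0],[255,-0.012,0,0,0,0,0],[255,-0.012,0,0,0,0,0]]]}}

```text
t: 24.2
eef_pos: [0.5731, -0.0328, -0.0097]
ee_rot: [-3.141, -0.004, 3.023]
force: [-9.2, 3.4, 7.9]
width: 0.0002
gripper_force: 4.9
```

```bash
python3 -c "
from h import *
s=true();S=grab('scene');crest(S,60)"
```

```text
t 24.2 true station mm [-45.44784191  18.56112407  25.93901695] yaw 3.141 F [-9.5  2.3] 7.9
 crest 367.3 244.4 [21.7 22.3] axes 10.9 13.2
```

The block is seated: 9.5 N against the fence and no further motion. Now I retreat, go over the magnifier, and come down on its left side.

Request:
{"method": "jog_arm", "body": {"steps": [[[255,0.06,0,0,0,0,0],[255,0.12,0,0,0,0,0],[255,0.12,0,-0.2,0,0,0],[255,0.12,0,-0.4,0,0,0],[255,0.12,0,-0.6,0,0,0],[255,0.12,0,-0.77,0,0,0],[255,0.12,0,-0.77,0,0,0]]]}}

```text
t: 24.95
eef_pos: [0.5503, -0.0287, 0.1904]
ee_rot: [3.139, 0.012, 3.025]
force: [0.3, 0.0, -0.8]
width: 0.0006
gripper_force: 0.0
```

Request:
{"method": "jog_arm", "body": {"steps": [[[255,-0.3,0.57,0,0,0,0],[255,-0.3,0.57,0,0,0,0],[255,-0.3,0.57,0,0,0,0],[255,-0.3,0.57,0,0,0,0],[255,-0.3,0.57,0,0,0,0]]]}}

```text
t: 25.45
eef_pos: [0.6382, 0.1053, 0.182]
ee_rot: [-3.141, -0.001, 3.026]
force: [-1.2, 0.4, -0.6]
width: 0.0006
gripper_force: 0.0
```

Request:
{"method": "jog_arm", "body": {"steps": [[[255,-0.3,0.57,0,0,0,0],[255,-0.3,0.57,0,0,0,0],[255,-0.3,0.57,0,0,0,0],[255,-0.3,0.57,0,0,0,0],[255,-0.3,0.57,0.1,0,0,0],[255,-0.3,0.57,0.2,0,0,0],[255,-0.3,0.57,0.28,0,0,0],[255,-0.3,0.57,0.28,0,0,0]]]}}

```text
t: 26.25
eef_pos: [0.7265, 0.2342, 0.1097]
ee_rot: [-3.139, -0.005, 3.022]
force: [-0.8, -0.8, -0.4]
width: 0.0001
gripper_force: 0.0
```

```bash
python3 -c "
from h import *
s=true();T=grab('top');ring(T);ring(grab('scene'));armpath([.16,.3,.5,.7,.9,1.1,1.3,1.4],120,-25)"
```

```text
t 26.25 true station mm [ 75.42264741 301.83831777 145.25686728] yaw 3.14 F [-0.7 -0.9] -0.4
ring (222.9, 175.0) 33.1 35.1 [-41.2 273.6] r 0.2225 v 0.1383
ring (419.9, 158.5) 26.2 36.6 [-46.2 273.7] r 0.2272 v 0.1464
0.16 61.7 256.0
0.3 53.5 241.0
0.5 45.6 217.8
0.7 42.5 193.6
0.9 44.2 169.1
1.1 50.8 145.6
1.3 61.9 123.7
1.4 69.0 113.8
```

Request:
{"method": "jog_arm", "body": {"steps": [[[255,0.03,-0.09,0,0,0,0],[255,0.06,-0.16,0,0,0,0],[255,0.08,-0.2,0,0,0,0],[255,0.096,-0.244,0,0,0,0],[255,0.11,-0.29,0,0,0,0],[255,0.124,-0.336,0,0,0,0],[255,0.132,-0.384,0,0,0,0],[255,0.136,-0.432,0,0,0,0]]]}}

```text
t: 27.15
eef_pos: [0.682, 0.1323, 0.113]
ee_rot: [3.142, -0.0, 3.024]
force: [1.2, 2.5, 0.6]
width: 0.0008
gripper_force: 0.9
```

```bash
python3 -c "
from h import *
s=true();ring(grab('top'));ring(grab('scene'))"
```

```text
t 27.15 true station mm [ 43.23212389 195.36047165 148.61710617] yaw 3.142 F [0.9 2.6] 0.6
ring (270.3, 182.4) 34.2 35.4 [-47.  129.4] r 0.2205 v 0.8021
ring (378.1, 183.3) 30.0 34.7 [-49.5 116.5] r 0.2267 v 0.854
```

Request:
{"method": "jog_arm", "body": {"steps": [[[255,0.006,-0.05,0,0,0,0],[255,0.01,-0.1,0,0,0,0],[255,0,-0.15,0,0,0,0],[255,-0.016,-0.2,0,0,0,0],[255,-0.026,-0.222,0,0,0,0],[255,-0.036,-0.236,0,0,0,0],[255,-0.036,-0.24,0,0,0,0]]]}}

```text
t: 27.95
eef_pos: [0.6844, 0.0716, 0.1129]
ee_rot: [-3.141, -0.0, 3.023]
force: [0.8, 0.1, 0.7]
width: 0.0005
gripper_force: 0.1
```

```bash
python3 -c "
from h import *
s=true();ring(grab('top'));ring(grab('scene'));crest(grab('scene'))"
```

```text
t 27.95 true station mm [ 52.75531836 135.33735717 148.45421607] yaw 3.141 F [0.8 0.2] 0.7
ring (303.6, 167.6) 32.1 33.1 [ 9. 37.] r 0.2185 v 1.2995
ring (367.4, 210.1) 29.7 37.2 [ 3.7 30.2] r 0.2271 v 1.3044
 crest 367.4 244.4 [21.8 22.3] axes 10.9 13.2
```

Request:
{"method": "jog_arm", "body": {"steps": [[[255,-0.008,-0.014,0,0,0,0],[255,-0.016,-0.028,0,0,0,0],[255,-0.022,-0.038,0,0,0,0],[255,-0.022,-0.038,0,0,0,0]]]}}

```text
t: 28.5
eef_pos: [0.6887, 0.0618, 0.1131]
ee_rot: [-3.141, -0.0, 3.023]
force: [0.1, -0.0, -0.0]
width: 0.0001
gripper_force: 0.1
```

```bash
python3 - <<'E'
from h import *
s=true();T=grab('top');S=grab('scene')
for lo in(150,170,190): ring(T,lo);ring(S,lo)
E
```

```text
t 28.5 true station mm [ 58.18041631 126.17822972 148.6777465 ] yaw 3.141 F [ 0.1 -0. ] -0.0
ring (307.8, 164.2) 30.9 32.8 [20.6 25.6] r 0.2188 v 1.3738
ring (368.6, 216.5) 31.6 41.0 [21.5 18.2] r 0.2239 v 1.3987
ring (308.1, 163.9) 31.8 33.1 [21.6 24.9] r 0.2187 v 1.3792
ring (367.5, 215.3) 29.9 37.8 [16.7 18.8] r 0.2265 v 1.3804
ring (308.0, 163.5) 32.2 33.0 [22.9 25.3] r 0.2175 v 1.3824
ring (366.5, 213.8) 28.0 35.1 [11.4 19.9] r 0.2291 v 1.3599
```

Request:
{"method": "jog_arm", "body": {"steps": [[[255,-0.004,-0.006,0,0,0,0],[255,-0.007,-0.012,0,0,0,0],[255,-0.007,-0.012,0,0,0,0]]]}}

```text
t: 28.9
eef_pos: [0.69, 0.059, 0.1131]
ee_rot: [-3.142, 0.0, 3.024]
force: [-0.6, 0.9, 0.5]
width: 0.0005
gripper_force: 0.3
```

Request:
{"method": "jog_arm", "body": {"steps": [[[255,0.03,0.06,0,0,0,0],[255,0.06,0.14,0,0,0,0],[255,0.08,0.24,0,0,0,0],[255,0.1,0.34,-0.1,0,0,0],[255,0.1,0.5,-0.25,0,0,0],[255,0.1,0.7,-0.3,0,0,0],[255,0.1,0.85,-0.3,0,0,0],[255,0.1,0.85,-0.3,0,0,0]]]}}

```text
t: 29.7
eef_pos: [0.6898, 0.279, 0.188]
ee_rot: [3.14, 0.001, 3.028]
force: [-0.4, -0.8, -1.7]
width: 0.0006
gripper_force: 0.0
```

```bash
python3 - <<'E'
from h import *
s=true();T=grab('top','t20.png');S=grab('scene','s20.png')
for lo in(150,170,190): ring(T,lo);ring(S,lo)
crest(S)
# crest as seen through lens in top: yellow-ish / dark pattern inside ring
g=cv2.cvtColor(T['color'],cv2.COLOR_RGB2GRAY); x0,y0=proj(T,[[*(RS@[.025,.02]+ST),.043]])[0]; print('pred crest px',x0.round(1),y0.round(1))
c=cv2.cvtColor(T['color'],cv2.COLOR_RGB2HSV)
for y in range(145,185): print(y,' '.join('%2d'%(v//4) for v in g[y,288:330]))
E
```

```text
t 29.7 true station mm [ 33.74771331 341.94950287 223.59757211] yaw 3.146 F [-0.3 -0.8] -1.7
ring (303.7, 171.1) 14.5 22.6 [-1.6 35.3] r 0.2274 v 1.2719
ring (370.3, 217.2) 33.7 40.9 [26.  20.1] r 0.2196 v 1.4088
ring (301.7, 172.0) 9.7 19.7 [-5.  40.9] r 0.2261 v 1.2438
ring (371.5, 228.5) 8.7 23.1 [55.3 -2.4] r 0.2215 v 1.5765
ring (369.2, 213.7) 27.0 32.5 [15.5 25.7] r 0.2221 v 1.3562
ring (304.1, 170.0) 14.5 23.0 [ 1.8 34.3] r 0.2256 v 1.2853
ring (369.4, 214.1) 25.1 31.7 [16.8 25. ] r 0.2218 v 1.3626
 crest 367.4 244.5 [22.2 22.3] axes 10.9 13.3
pred crest px 311.1 171.4
145 36 30 23 16 12 11 13 19 26 33 38 40 41 40 38 37 36 34 32 32 32 32 32 33 34 33 33 32 31 29 28 28 28 28 28 28 27 27 28 28 28 26
146 38 36 31 23 16 12 11 13 19 26 33 37 37 36 35 34 34 34 34 34 34 34 34 34 35 34 34 33 32 31 30 29 29 29 28 28 28 28 28 28 28 28
147 37 36 34 29 23 16 11 10 13 19 25 31 33 34 33 34 34 34 34 34 34 33 33 34 34 33 34 34 34 33 32 31 30 29 28 28 28 29 28 28 29 28
148 30 31 31 29 26 19 13 10 11 15 21 28 32 33 34 34 34 33 33 33 33 33 33 34 33 33 33 33 34 34 34 33 32 30 29 28 28 27 28 28 28 
[... 3982 characters left out ...]
40 35 32 31 30 27 25 23 21 21 21 21 21 20 21 20 20
180 25 25 25 25 25 25 25 25 24 24 23 22 23 28 33 36 39 43 45 46 45 45 44 44 43 39 33 29 28 26 24 22 21 20 20 20 21 21 21 21 21 22
181 25 25 25 25 25 25 25 26 25 25 24 23 22 24 26 28 30 33 35 36 35 35 35 35 34 32 29 27 26 25 22 21 21 21 20 21 21 22 22 23 23 24
182 25 25 25 25 25 25 25 25 26 25 25 24 24 24 25 25 26 26 28 28 27 27 27 28 27 27 26 26 25 24 22 21 22 22 22 22 23 24 24 24 25 25
183 25 25 25 25 25 25 25 26 25 25 25 25 25 25 25 25 25 25 26 25 25 25 25 25 25 25 26 25 25 25 23 23 23 24 24 24 25 25 26 25 25 25
184 24 24 23 23 24 24 25 24 25 25 25 25 25 25 25 25 25 25 25 25 25 25 25 25 25 25 26 26 25 25 25 24 25 25 26 26 26 26 26 25 25 26
```

Request:
{"method": "jog_arm", "body": {"steps": [[[255,0.8,0,0,0,0,0],[255,0.8,0,0,0,0,0],[255,0.8,0,0,0,0,0],[255,0.8,0,0,0,0,0],[255,0.8,0,0,0,0,0],[255,0.8,0,0,0,0,0]]]}}

```text
t: 30.4
eef_pos: [0.4907, 0.2963, 0.1891]
ee_rot: [3.14, 0.001, 3.025]
force: [0.8, 0.3, 0.3]
width: 0.0005
gripper_force: 0.0
```

```bash
python3 - <<'E'
from h import *
s=true();T=grab('top','t21.png');S=grab('scene','s21.png')
for lo in(150,170,190): ring(T,lo);ring(S,lo)
crest(S);crest(T,40)
w=RS@[.025,.02]+ST
print('pred lens px',proj(T,[[*w,.165]]),proj(S,[[*w,.165]]),'crest',proj(T,[[*w,.043]]),proj(S,[[*w,.043]]))
E
```

```text
t 30.4 true station mm [-165.992588    335.68471714  224.74454134] yaw 3.143 F [0.8 0.4] 0.3
ring (308.6, 161.0) 29.0 32.6 [30.5 24.6] r 0.2132 v 1.4119
ring (370.8, 217.4) 33.1 41.6 [27.3 20.7] r 0.2182 v 1.4118
ring (308.6, 160.9) 28.4 32.1 [31.  24.7] r 0.2127 v 1.4131
ring (373.0, 217.3) 31.7 37.0 [30.8 25.1] r 0.2126 v 1.4112
ring (372.9, 217.7) 28.8 34.6 [31.6 24. ] r 0.213 v 1.4173
 crest 367.1 244.5 [21.6 21.5] axes 11.0 13.7
pred lens px [[309.88558121 162.99456766]] [[370.03986399 216.96162983]] crest [[311.10433487 171.40776297]] [[367.51232996 245.55328086]]
```

The lens is centred at v≈1.41, within about 2 mm of the crest, and the block is home. The robot is clear, so I'm handing in.

```bash
python3 -c "
from station import arm
print(arm.job_done())"
```

```text
the job is handed in; nothing more can be done
None
```

The job is handed in at about 30 s: the block is seated against both fences, the lens is centred over the crest to within about 2 mm by the pictures, and the baren, paperweight and punch stayed clear of the tool's path, though I did not measure them afterwards.

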